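# Stack the keyed shop display tray

### The job

Two small wooden trays with grip rails and one solid wooden base stand among the goods on the shop's side table. Pick up the tray whose notch is wide enough for the upright key on the base and stack it on the base with the key standing in its notch, so that it lies flat on the base with its edges in line with the base's edges. Leave the other tray where it stands.

Things in the scene. Friction and masses are not known exactly. Their poses are not given: they have to be found in the camera images.
- base_tier: Solid wooden block, fixed, 120 (x) by 100 mm (y), flat top 30 mm above the table. On it an upright wooden key, 14 (x) by 20 (y) mm, 26 mm high, its centre at x = +47 mm, y = 0. Origin: centre of the underside; z up; x points to the edge with the key, away from the robot within 20 degrees. It may be the left, middle or right one of the three wooden pieces.
- wide_notch_tray: Loose wooden tray, 120 (x) by 100 mm (y), 16 mm high, 0.2 kg. Grip rail over its middle, along x, 52 mm long, 14 mm thick (y), from 48 to 64 mm above the underside. Notch through the +x edge, 40 mm wide, 30 mm deep (x = 30 to 60 mm, y = 0). Origin: centre of underside; z up; +x away from the robot within 30 degrees. Stacked: origin 30 mm above the base's, axes alike.
- narrow_slot_tray: Loose wooden tray like the other in size, rim and grip rail (rail's top 64 mm high), but the slot in its +x edge is only 12 mm wide, too narrow for the key. To be left alone. Origin: centre of its 120 (x) by 100 mm (y) underside; z up; x points to the slotted edge, away from the robot within 30 degrees.

How it is judged:
By the outcome, as a careful person would: the job done as asked, in the order asked, and still so for the second after the job is handed in, with the robot touching nothing.
It also fails if it takes over 40 s, if anything falls off the work surface, if the arm or the gripper's body presses on something with over 40 N, if the wrist force passes 120 N, or if a joint passes its speed limit or range.

### The arm

A 6-joint arm with a two-finger parallel gripper is mounted at the origin on a cart in front of the work surface, level with it; the furniture and walls round the work are solid. World frame = base frame: x ahead of the robot, y to its left, z up, the work surface at z = 0. Lengths are in mm, angles in rad, forces in N, time in s.
With the tool pointing down it reaches from about 400 to 825 mm from the base axis. Payload 7 kg.
Tool frame: the origin (TCP) lies midway between the tips of the shut fingers; the grasp point (between the pads) lies 19 mm behind it (ctrl.pinch_z is the distance from the TCP to the grasp point, in mm); z points along the fingers, y is the line along which they close (so a half turn about z gives the same grasp; the last joint's range is limited). The gripper opens to 85 mm and grips with 20 to 120 N. Pads are 22 mm wide; open, the fingers measure 114 mm over their backs; the gripper's body (76 mm by 85 mm) begins 54 mm behind the grasp point. The pads swing forward as they close: fully open they stand 13 mm farther back than shut.
Start: joints at [-0.906, 0.359, 0.012, 0, -1.224, -0.288], TCP at [248.336, -627.634, 231.302] pointing down, gripper open.
Joint ranges: [-3.07, 3.07], [-1.43, 2.12], [-1.02, 1.25], [-3.03, 1.67], [-3.05, -0], [-3.03, 3.03]. Speed limits (rad/s): [2.39, 2.39, 3.01, 3.14, 3.14, 3.14].

### API

Orientations are given as a unit quaternion [x, y, z, w].
In Python, from station import ctrl gives the robot as it stands.
- The arm moves only by the tool run_rows, called after ">>>" as name(argument=value, ...) on one line, values as JSON. Schema: {"type":"object","properties":{"rows":{"type":"array","items":{"type":"array","items":{"type":"number"},"minItems":7,"maxItems":7},"minItems":1,"maxItems":12},"grip_n":{"type":"number"},"only":{"type":"string"},"quiet":{"type":"boolean"},"lines":{"type":"string"}},"required":["rows"],"additionalProperties":false}. rows is a list of rows, 1 to 12 of them, each of 7 numbers: a rotation vector rx, ry, rz in units of 0.1 rad, then dx, dy, dz in shares of the most that a row can go, 1 being 62.5 mm, then the opening from 0.0 (shut) to 1.0 (fully open); each row shifts and turns the commanded pose from where the row before left it, along the tool's axes as they then stand; what a row does not reach is not made up. A row lasts 1/8 s, in which the tool goes at most 62.5 mm and 0.188 rad, less where a joint would pass 70% of its speed; a pose out of reach is approached as far as the arm can. The fingers move at their own pace and stop on an object; grip_n is the grip in N (left out, the last holds). Time passes only in rows, so rows that do not move let the fingers close. The tool returns the time, the measured TCP pose, the force, the opening and the grip force at its end. only (a regular expression) keeps the lines of the reply that match it, lines (a string "A,B") keeps lines A to B, and quiet returns only ok. Input that does not fit is refused with a message, and nothing moves.
- ctrl.read_state(): the state, without advancing time (a new reading comes with each control period).
- ctrl.capture(name): name is "scene" or "top" or "wrist"; returns the picture (400x640x3 uint8, red, green, blue); there is no depth.
- ctrl.get_calibration(name): a dict with "camera_matrix" (3x3 intrinsics, pixels), "dist_coeffs" ([k1, k2, p1, p2, k3] as OpenCV has them; the pictures are not rectified), "camera_from_world" (4x4, takes a point from world to camera coordinates). Camera axes: x right, y down, z forward; pixel columns grow to the right and rows downward; lengths in mm; the calibration is good to about 2 mm. A picture is of the moment at which its call begins: read the wrist's pose just before it. get_calibration takes no time and is no camera call; for the wrist camera it gives the pose at the moment of the call.
- ctrl.job_done(): hands the job in; it is judged then, once.
The state is a dict: "t": time; "q": joint angles; "joint_vel": joint speeds; "joint_torque": joint torques, N m; "tool_pos": TCP position; "ee_rot": TCP orientation; "contact_force": force on the tool from outside, world axes, zero at the start; "torque": the same for the moment, N m; "opening": opening from 0.0 (shut) to 1.0 (fully open); "finger_force": force on a finger pad.
Only numpy, scipy, OpenCV 4.12 (cv2) and the standard library are available. Lean on these libraries where they do the work, as an engineer would, in place of code of your own. Each camera call takes 0.05 s, during which the arm holds its last target. There are 200 camera calls.

## Working session

There is one attempt and no reset: what is moved stays moved. The work goes in short steps, Python scripts to look and compute and a tool call to move; the robot and the scene stay as the last step left them, time stands still between calls to the robot, and variables do not carry over. Pictures are saved under pics/ and viewed, at most 10 in all, crops included, and the job is handed in when it is done.

```bash
ls; mkdir -p pics; python3 - <<'E'
from station import ctrl
import cv2,numpy as np
for n in("top","scene"):
    im=ctrl.capture(n); cv2.imwrite(f"pics/{n}0.png",im[:,:,::-1])
    c=ctrl.get_calibration(n); print(n,np.round(c["camera_matrix"],1).tolist(),np.round(c["dist_coeffs"],3),np.round(c["camera_from_world"],3).tolist())
s=ctrl.read_state();print(s["t"],s["tool_pos"],s["ee_rot"],s["opening"],ctrl.pinch_z)
E
```

```text
pics
station.py
top [[374.4, 0.0, 323.2], [0.0, 374.4, 202.1], [0.0, 0.0, 1.0]] [-0.023  0.     0.     0.     0.   ] [[0.001, -0.999, 0.037, -96.45], [-0.988, -0.007, -0.156, 545.805], [0.156, -0.036, -0.987, 811.827], [0.0, 0.0, 0.0, 1.0]]
scene [[518.5, 0.0, 322.5], [0.0, 518.5, 196.5], [0.0, 0.0, 1.0]] [-0.17  0.    0.    0.    0.  ] [[0.604, -0.796, -0.023, -406.259], [-0.427, -0.299, -0.854, 238.079], [0.673, 0.526, -0.52, 587.558], [0.0, 0.0, 0.0, 1.0]]
0.1 [ 248.17268231 -627.26057006  230.46327138] [-1.87223612e-01  9.82317049e-01  7.00632951e-04 -2.06471967e-04] 0.9990336262139369 18.700000000000003
```

View pics/top0.png

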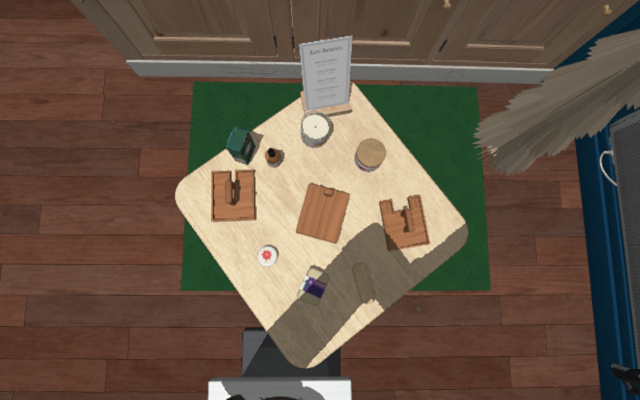

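View pics/scene0.png

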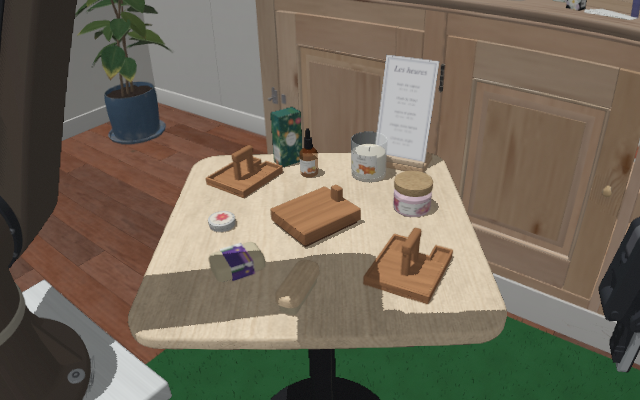

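The base is in the middle (323,212), with the key at its far edge. The wide-notch tray is on the right (404,222) and the narrow one on the left (233,195). I'll segment them next.

```bash
cat > h.py <<'E'
import cv2,numpy as np
from station import ctrl
def ray(n,px,z,c=None):
    c=c or ctrl.get_calibration(n);K=np.array(c["camera_matrix"]);D=np.array(c["dist_coeffs"]);T=np.array(c["camera_from_world"])
    p=cv2.undistortPoints(np.array(px,float).reshape(-1,1,2),K,D)[:,0]
    d=np.c_[p,np.ones(len(p))]@T[:3,:3]; o=-T[:3,:3].T@T[:3,3]
    return o+d*((z-o[2])/d[:,2])[:,None]
def mask(im):
    h=cv2.cvtColor(im,cv2.COLOR_RGB2HSV)
    return h
E
python3 - <<'E'
from h import *
im=cv2.imread("pics/top0.png"); h=cv2.cvtColor(im,cv2.COLOR_BGR2HSV)
for p in((315,225),(330,200),(243,210),(400,235),(418,210),(300,250),(370,240),(450,225)): print(p,h[p[1],p[0]])
cv2.imwrite("pics/topc.png",cv2.resize(im[160:260,200:440],None,fx=3.3,fy=3.3,interpolation=cv2.INTER_CUBIC))
m=cv2.inRange(h,(3,100,60),(14,255,200)); m[:,:200]=0;m[:,440:]=0;m[:165]=0;m[255:]=0
for c in cv2.findContours(m,0,2)[0]:
    if cv2.contourArea(c)>300: print(cv2.contourArea(c),cv2.boxPoints(cv2.minAreaRect(c)).round(1).tolist(),cv2.approxPolyDP(c,2.5,True)[:,0].tolist())
E
```

```text
(315, 225) [ 12 137 169]
(330, 200) [ 12 134 171]
(243, 210) [ 12 136 175]
(400, 235) [ 12 135 170]
(418, 210) [ 12 135 164]
(300, 250) [ 20  61 233]
(370, 240) [ 17  66 119]
(450, 225) [ 20  61 231]
1809.5 [[379.0, 200.8000030517578], [421.0, 193.8000030517578], [429.29998779296875, 243.60000610351562], [387.29998779296875, 250.60000610351562]] [[419, 195], [409, 196], [410, 208], [394, 211], [390, 199], [380, 201], [389, 250], [429, 243]]
2073.0 [[295.20001220703125, 231.60000610351562], [308.6000061035156, 182.39999389648438], [349.79998779296875, 193.60000610351562], [336.3999938964844, 242.8000030517578]] [[309, 184], [296, 231], [336, 242], [348, 194]]
1981.5 [[210.89999389648438, 170.60000610351562], [253.60000610351562, 169.60000610351562], [254.6999969482422, 220.10000610351562], [212.0, 221.0]] [[253, 170], [235, 171], [234, 183], [230, 180], [229, 171], [211, 172], [212, 220], [254, 219]]
```

View pics/topc.png

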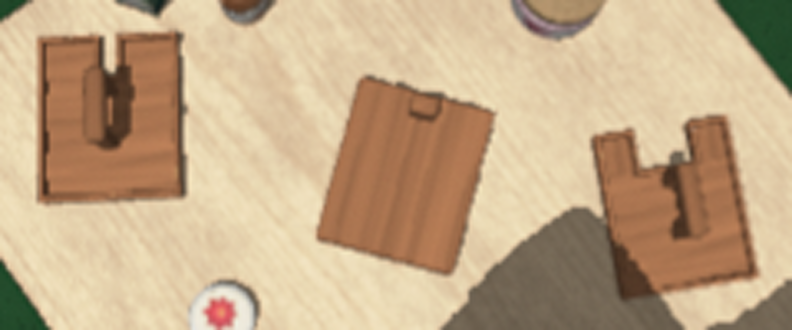

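The crop confirms it: the wide notch is on the right tray, the narrow slot on the left. I'll take poses from the corners on their planes.

```bash
python3 - <<'E'
from h import *
for nm,px,z in(("wide",[[380,200.5],[420,194],[429,243.5],[388.5,250]],16),("base",[[309,183.5],[349,194.3],[336.5,242.5],[296,231.5]],30),("narrow",[[211,171.5],[253.5,170],[254.5,220],[212,221]],16)):
    P=ray("top",px,z)[:,:2]; 
    f=(P[0]+P[1]-P[2]-P[3])/2
    print(nm,P.round(0).tolist(),P.mean(0).round(1),np.degrees(np.arctan2(f[1],f[0])).round(1),[round(np.linalg.norm(P[i]-P[i-1]),1) for i in range(4)])
from scipy.spatial.transform import Rotation as R
s=ctrl.read_state(); r=R.from_quat(s["ee_rot"]);print(r.as_matrix().round(3));
T=np.array(ctrl.get_calibration("wrist")["camera_from_world"]);print((-T[:3,:3].T@T[:3,3]-s["tool_pos"])@r.as_matrix(), (T[:3,:3]@r.as_matrix()).round(2))
E
```

```text
wide [[556.0, -231.0], [572.0, -328.0], [454.0, -345.0], [439.0, -248.0]] [ 505.  -287.8] 8.3 [np.float64(118.3), np.float64(98.5), np.float64(119.4), np.float64(97.8)]
base [[592.0, -61.0], [567.0, -155.0], [455.0, -125.0], [480.0, -32.0]] [523.7 -93.6] -14.6 [np.float64(116.3), np.float64(97.0), np.float64(116.3), np.float64(96.2)]
narrow [[622.0, 171.0], [627.0, 71.0], [507.0, 65.0], [504.0, 163.0]] [565.3 117.7] 3.3 [np.float64(118.3), np.float64(100.5), np.float64(119.9), np.float64(98.4)]
[[-0.93  -0.368 -0.001]
 [-0.368  0.93   0.001]
 [ 0.     0.001 -1.   ]]
[  74.89629117    0.93083681 -141.60772968] [[ 0.    1.    0.  ]
 [-0.96  0.   -0.29]
 [-0.29  0.    0.96]]
```
Wide: (505,-288), yaw 8.3°. Base: (524,-94), -14.6°. 

The rows are not in the units I measure in: shifts go in shares of 62.5 mm and turns go in units of 0.1 rad. I convert before sending: -45.5 mm is -0.728, 27.6 mm is 0.4416, 0.116 rad is 1.16.

>>> run_rows(rows=[[0,0,0,-0.728,0.4416,0,1],[0,0,0,-0.728,0.4416,0,1],[0,0,0,-0.728,0.4416,0,1],[0,0,0,-0.728,0.4416,0,1],[0,0,0,-0.728,0.4416,0,1],[0,0,0,-0.728,0.4416,0,1],[0,0,0,-0.728,0.4416,0,1],[0,0,0,-0.728,0.4416,0,1],[0,0,1.16,0,0,0,1],[0,0,1.16,0,0,0,1],[0,0,0,0,0,0,1]])

```text
t: 1.48
tool_pos: [505.5, -288.1, 230.9]
ee_rot: [-0.073, 0.997, 0.0, -0.0]
contact_force: [-0.8, 0.2, -0.1]
opening: 0.996
finger_force: 0.0
```

```bash
python3 - <<'E'
from h import *
import json
c=ctrl.get_calibration("wrist"); im=ctrl.capture("wrist"); cv2.imwrite("pics/w1.png",im[:,:,::-1])
json.dump({k:np.array(v).tolist() for k,v in c.items()},open("w1.json","w"))
E
```

```text
(no output)
```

View pics/w1.png

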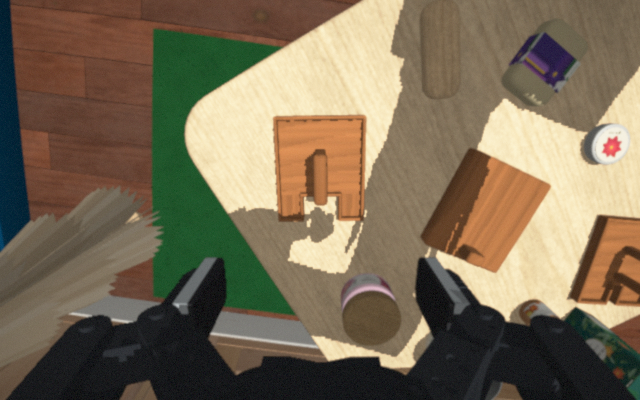

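The tray lies at (320,168) with its notch toward the bottom, which is away from the robot. The base is at about (487,210), with its side face shaded. Now to measure corners in this view.

```bash
cat > m.py <<'E'
from h import *
import json,sys
def show(png,js,boxes):
    c=json.load(open(js)); im=cv2.imread(png); h=cv2.cvtColor(im,cv2.COLOR_BGR2HSV)
    m=cv2.morphologyEx(cv2.inRange(h,(3,110,40),(15,255,230)),cv2.MORPH_OPEN,np.ones((3,3)))
    for (x0,y0,x1,y1),z in boxes:
        k=np.zeros_like(m);k[y0:y1,x0:x1]=m[y0:y1,x0:x1]
        q=max(cv2.findContours(k,0,2)[0],key=cv2.contourArea)
        a=cv2.approxPolyDP(q,3,True)[:,0]; print("poly",a.tolist()); print(ray("wrist",a,z,c)[:,:2].round(0).tolist())
        w=ray("wrist",q[:,0],z,c)[:,:2]; r=cv2.minAreaRect(w.astype(np.float32)); print("rect",r)
E
python3 - <<'E'
from m import *
show("pics/w1.png","w1.json",[((240,90,390,240),16),((410,130,560,285),30)])
c=json.load(open("w1.json"))
print("rail",ray("wrist",[[315,150],[327,150],[314,204],[326,204]],64,c).round(1))
E
```

```text
poly [[365, 116], [274, 117], [279, 220], [303, 220], [302, 198], [309, 195], [317, 204], [324, 204], [328, 195], [335, 195], [339, 220], [362, 219]]
[[440.0, -249.0], [455.0, -345.0], [570.0, -326.0], [566.0, -299.0], [539.0, -303.0], [535.0, -296.0], [544.0, -285.0], [543.0, -278.0], [532.0, -275.0], [530.0, -267.0], [560.0, -257.0], [554.0, -231.0]]
rect ((504.838623046875, -287.77996826171875), (118.859130859375, 99.2980728149414), 9.354126930236816)
poly [[469, 149], [421, 237], [435, 248], [496, 271], [549, 185]]
[[456.0, -136.0], [561.0, -163.0], [572.0, -143.0], [591.0, -62.0], [480.0, -35.0]]
rect ((523.4669799804688, -99.2161636352539), (107.45848083496094, 118.41890716552734), 75.18106842041016)
rail [[ 476.1 -296.7   64. ]
 [ 474.5 -285.5   64. ]
 [ 529.2 -290.1   64. ]
 [ 527.5 -278.4   64. ]]
```

In the tool's units: 48 mm is 0.768, 30 mm is 0.48.

>>> run_rows(rows=[[0,0,0,0,0,0.768,1],[0,0,0,0,0,0.768,1],[0,0,0,0,0,0.768,1],[0,0,0,0,0,0.48,1],[0,0,0,0,0,0.304,1],[0,0,0,0,0,0,0],[0,0,0,0,0,0,0],[0,0,0,0,0,0,0],[0,0,0,0,0,0,0],[0,0,0,0,0,0,0],[0,0,0,0,0,0,0]], grip_n=50)

```text
t: 2.9
tool_pos: [506.2, -288.6, 39.4]
ee_rot: [-0.073, 0.997, -0.0, 0.001]
contact_force: [-1.0, -0.1, 6.4]
opening: 0.154
finger_force: 50.5
```

In the tool's units: -45 mm is -0.72, -20 mm is -0.32.

>>> run_rows(rows=[[0,0,0,0,0,-0.32,0],[0,0,0,0,0,-0.72,0],[0,0,0,0,0,-0.72,0],[0,0,0,0,0,-0.32,0],[0,0,0,0,0,0,0]])

```text
t: 3.52
tool_pos: [506.1, -288.4, 169.6]
ee_rot: [-0.072, 0.997, -0.0, 0.001]
contact_force: [0.2, -0.9, -3.8]
opening: 0.152
finger_force: 49.3
```

```bash
python3 - <<'E'
from h import *
import json
c=ctrl.get_calibration("wrist"); im=ctrl.capture("wrist"); cv2.imwrite("pics/w2.png",im[:,:,::-1])
json.dump({k:np.array(v).tolist() for k,v in c.items()},open("w2.json","w"))
E
```

```text
(no output)
```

View pics/w2.png

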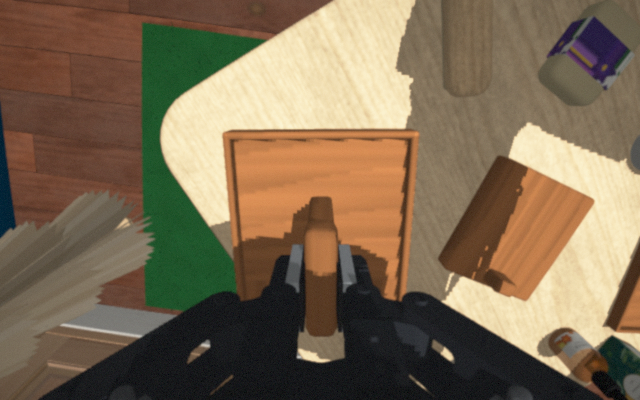

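The held tray's near rim runs from (223,131) to (418,130), level and unslipped. The base's corners are at about (507,155), (594,201), (525,300) and (440,262), with part of it in shadow. I'll enlarge it to separate the top face from the side.

```bash
python3 - <<'E'
from h import *
im=cv2.imread("pics/w2.png")[140:320,425:610]
g=cv2.resize(im,None,fx=3.2,fy=3.2,interpolation=cv2.INTER_CUBIC)
cv2.imwrite("pics/w2c.png",np.clip(255*(g/255.)**0.55,0,255).astype(np.uint8))
E
```

```text
(no output)
```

View pics/w2c.png

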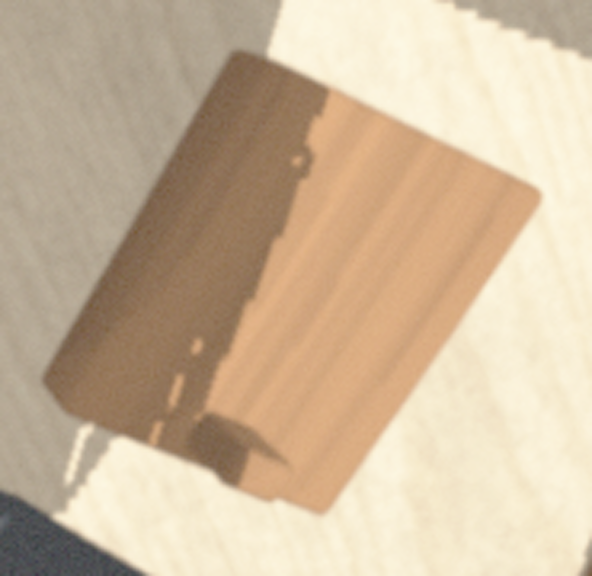

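```bash
python3 - <<'E'
from h import *
import json
c=json.load(open("w2.json"))
p=np.array([[541,192],[322,514],[72,416],[262,57]])/3.2+[425,140]-.3
P=ray("wrist",p,30,c)[:,:2]; print(P.round(1).tolist(),[np.linalg.norm(P[i]-P[i-1]).round(1) for i in range(4)])
for a,b in((0,1),(1,2),(0,3)):
    d=P[b]-P[a]; print(a,b,np.degrees(np.arctan2(d[1],d[0])).round(1))
# near-right / far-right edge midpoint based centre for yaw choices
for y in(-14,-14.5,-15):
    t=np.radians(y);u=np.array([np.cos(t),np.sin(t)]);v=np.array([-u[1],u[0]])
    print(y,((P[0]+P[1])/2-50*v).round(1))
r=ray("wrist",[[223.5,131],[418,130]],146,c)[:,:2];d=r[1]-r[0]
t=np.arctan2(d[1],d[0])-np.pi/2; u=np.array([np.cos(t),np.sin(t)]);print("tray",r.round(1).tolist(),np.linalg.norm(d),np.degrees(t),r.mean(0)+60*u)
E
```

```text
[[479.8, -34.4], [592.7, -63.7], [569.4, -153.7], [454.7, -130.0]] [np.float64(98.8), np.float64(116.6), np.float64(93.0), np.float64(117.1)]
0 1 -14.5
1 2 -104.5
0 3 -104.7
-14 [524.2 -97.6]
-14.5 [523.7 -97.5]
-15 [523.3 -97.4]
tray [[453.1, -344.2], [438.5, -248.3]] 96.99150886976521 8.645785652803337 [ 505.09359607 -287.21261767]
```

>>> run_rows(rows=[[0,0,0,-0.1456,0.5968,0,0],[0,0,0,-0.1456,0.5968,0,0],[0,0,0,-0.1456,0.5968,0,0],[0,0,0,-0.1456,0.5968,0,0],[0,0,0,-0.1456,0.5968,0,0],[0,0,1.34,0,0,0,0],[0,0,1.34,0,0,0,0],[0,0,1.33,0,0,0,0],[0,0,0,0,0,0.4,0],[0,0,0,0,0,0.4,0],[0,0,0,0,0,0,0]])

```text
t: 4.95
tool_pos: [521.0, -97.5, 115.0]
ee_rot: [0.128, 0.992, -0.001, -0.003]
contact_force: [0.3, 0.2, -2.2]
opening: 0.149
finger_force: 49.5
```

```bash
python3 - <<'E'
from h import *
import json
s=ctrl.read_state();print(s["tool_pos"],s["ee_rot"])
c=ctrl.get_calibration("wrist"); im=ctrl.capture("wrist"); t=ctrl.capture("scene")
json.dump({k:np.array(v).tolist() for k,v in c.items()},open("w3.json","w"))
cv2.imwrite("pics/w3.png",np.vstack([im[80:330,100:540,::-1],t[140:300,160:600,::-1]]))
cv2.imwrite("pics/w3full.png",im[:,:,::-1])
E
```

```text
[520.99343509 -97.49633421 114.98153276] [ 1.28057713e-01  9.91760442e-01 -7.22789300e-04 -3.45322721e-03]
```

View pics/w3.png

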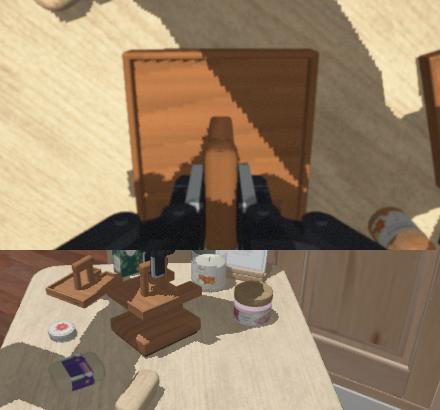

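The tray is over the base at the same yaw, with its underside near 76 mm, but about 3 mm short in x. I'll correct that, lower it to just above the base, then compare edges in the scene view.

In the tool's units: -3 mm is -0.048, 0.8 mm is 0.0128.

>>> run_rows(rows=[[0,0,0,-0.048,0.0128,0,0],[0,0,0,0,0,0,0],[0,0,0,0,0,0.32,0],[0,0,0,0,0,0.24,0],[0,0,0,0,0,0.096,0],[0,0,0,0,0,0,0],[0,0,0,0,0,0,0]])

```text
t: 5.92
tool_pos: [527.2, -97.2, 77.8]
ee_rot: [0.128, 0.992, 0.0, 0.0]
contact_force: [0.1, -1.0, -2.6]
opening: 0.154
finger_force: 49.6
```

```bash
python3 - <<'E'
from h import *
t=ctrl.capture("scene"); cv2.imwrite("pics/s4f.png",t[:,:,::-1]); w=ctrl.capture("top"); cv2.imwrite("pics/t4f.png",w[:,:,::-1])
a=cv2.resize(t[165:255,255:375,::-1],None,fx=5,fy=5,interpolation=cv2.INTER_CUBIC)
cv2.imwrite("pics/s4.png",np.clip(255*(a/255.)**0.6,0,255).astype(np.uint8))
E
```

```text
(no output)
```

View pics/s4.png

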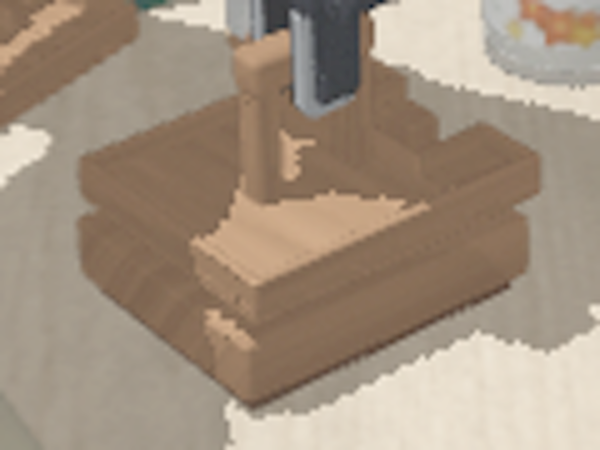

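```bash
python3 - <<'E'
from h import *
f=lambda a,z: ray("scene",np.array([a])/5+[255,165]-.4,z)[0,:2]
s=ctrl.read_state();print(s["tool_pos"])
t=np.radians(-14.5);A=np.array([[np.cos(t),np.sin(t)],[-np.sin(t),np.cos(t)]])
for n,a,za,b,zb in(("near top",(260,287),54.4,(250,344),30),("near bot",(260,318),38.4,(250,406),0),("right top",(541,153),54.4,(528,210),30),("left top",(79,158),54.4,(79,210),30)):
    P,Q=f(a,za),f(b,zb);print(n,P.round(1),Q.round(1),"tray-base in base axes",(A@(P-Q)).round(1))
E
```

```text
[527.15959321 -97.22558743  77.83106984]
near top [ 453.8 -136.7] [ 454.7 -130.7] tray-base in base axes [ 0.6 -6. ]
near bot [ 458.4 -132.2] [ 460.  -124.8] tray-base in base axes [ 0.2 -7.6]
right top [ 569.  -163.5] [ 569.4 -158.4] tray-base in base axes [ 0.8 -5. ]
left top [478.5 -39.8] [482.  -34.1] tray-base in base axes [-2.  -6.4]
```

Scene rays along image-right show the tray about 3.5 mm off. That fits the 3 mm x overshoot plus about 2 mm in y. I'll shift it, lower to 2 mm above the base and measure again.

In the tool's units: 6 mm is 0.096, 3.4 mm is 0.0544.

>>> run_rows(rows=[[0,0,0,0.0544,0.0192,0,0],[0,0,0,0,0,0,0],[0,0,0,0,0,0.096,0],[0,0,0,0,0,0,0],[0,0,0,0,0,0,0]])

```text
t: 6.65
tool_pos: [523.7, -95.3, 71.1]
ee_rot: [0.128, 0.992, -0.0, -0.0]
contact_force: [-0.1, 0.2, -2.4]
opening: 0.154
finger_force: 49.6
```

```bash
python3 - <<'E'
from h import *
t=ctrl.capture("scene"); a=cv2.resize(t[165:255,255:375,::-1],None,fx=5,fy=5,interpolation=cv2.INTER_CUBIC)
a=np.clip(255*(a/255.)**0.6,0,255).astype(np.uint8)
w=ctrl.capture("top"); b=cv2.resize(w[170:260,285:360,::-1],None,fx=5,fy=5,interpolation=cv2.INTER_CUBIC)[:,:200]
cv2.imwrite("pics/s5.png",np.hstack([a,b]))
E
```

```text
(no output)
```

View pics/s5.png

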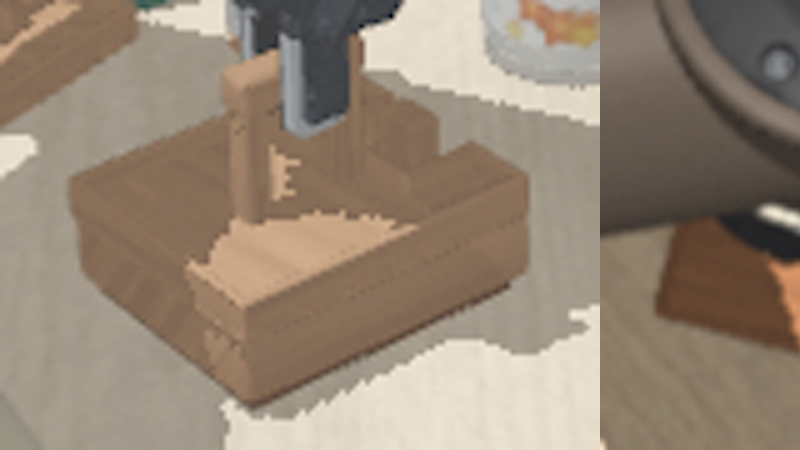

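Near and right corners now line up with the base within 1–2 mm, and the left one protrudes about 1 mm toward the robot. I'll nudge 1 mm forward, set it down, release and back off.

In the tool's units: -1 mm is -0.016, 1.5 mm is 0.024.

>>> run_rows(rows=[[0,0,0,-0.016,0,0,0],[0,0,0,0,0,0.024,0],[0,0,0,0,0,0.0128,0],[0,0,0,0,0,0,0],[0,0,0,0,0,0,0]])

```text
t: 7.38
tool_pos: [524.8, -95.5, 69.4]
ee_rot: [0.128, 0.992, 0.0, 0.0]
contact_force: [-2.6, 1.3, 5.0]
opening: 0.154
finger_force: 50.7
```

>>> run_rows(rows=[[0,0,0,0,0,0,0.6],[0,0,0,0,0,0,0.6],[0,0,0,0,0,0,0.6],[0,0,0,0,0,0,0.6],[0,0,0,0,0,-0.32,0.6],[0,0,0,0,0,-0.8,0.6],[0,0,0,0,0,-0.88,0.6],[0,0,0,0.8,0,-0.48,0.6],[0,0,0,0,0,0,0.6],[0,0,0,0,0,0,0.6]])

```text
t: 8.62
tool_pos: [476.4, -82.7, 224.2]
ee_rot: [0.128, 0.992, 0.0, 0.0]
contact_force: [0.4, 0.6, 0.1]
opening: 0.598
finger_force: 0.0
```

```bash
python3 - <<'E'
from h import *
import json
c=ctrl.get_calibration("wrist"); im=ctrl.capture("wrist")
json.dump({k:np.array(v).tolist() for k,v in c.items()},open("w6.json","w"))
cv2.imwrite("pics/w6.png",im[:,:,::-1])
t=ctrl.capture("scene"); a=cv2.resize(t[165:255,255:375,::-1],None,fx=4,fy=4,interpolation=cv2.INTER_CUBIC)
w=ctrl.capture("top"); cv2.imwrite("pics/t6.png",w[:,:,::-1])
b=cv2.resize(im[60:360,160:480,::-1],None,fx=.975,fy=.975)
b=cv2.copyMakeBorder(b,0,360-b.shape[0] if b.shape[0]<360 else 0,0,0,0)
cv2.imwrite("pics/s6.png",np.hstack([np.clip(255*(a/255.)**0.6,0,255).astype(np.uint8),b]))
E
```

```text
(no output)
```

View pics/s6.png

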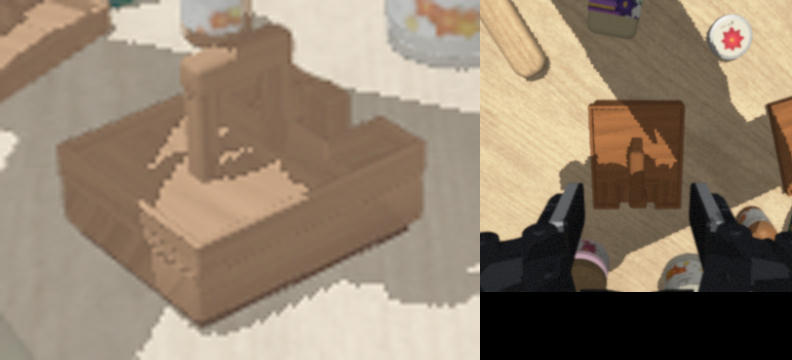

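The tray lies flat on the base with its faces lined up, and the key is in the notch. The robot is clear. One numeric check of the tray's pose in the wrist view before handing in.

```bash
python3 - <<'E'
from m import *
show("pics/w6.png","w6.json",[((255,150,385,290),46)])
im=cv2.imread("pics/t6.png");h=cv2.cvtColor(im,cv2.COLOR_BGR2HSV);m=cv2.inRange(h,(3,100,40),(14,255,200));k=np.zeros_like(m);k[170:255,285:360]=m[170:255,285:360]
q=max(cv2.findContours(k,0,2)[0],key=cv2.contourArea)
print(cv2.minAreaRect(ray("top",q[:,0],46)[:,:2].astype(np.float32)))
E
```

```text
poly [[273, 167], [277, 273], [302, 273], [300, 269], [304, 266], [315, 272], [329, 272], [331, 267], [340, 266], [340, 273], [364, 273], [367, 165], [280, 163]]
[[453.0, -125.0], [568.0, -155.0], [575.0, -129.0], [569.0, -129.0], [567.0, -124.0], [577.0, -114.0], [581.0, -99.0], [576.0, -96.0], [577.0, -86.0], [585.0, -88.0], [592.0, -62.0], [475.0, -34.0], [451.0, -117.0]]
rect ((520.566162109375, -93.4681396484375), (98.9083251953125, 122.85884094238281), 75.60037994384766)Traceback (most recent call last):
  File "<stdin>", line 4, in <module>
ValueError: max() iterable argument is empty
```

The tray's corners match the base corners measured at the start within about 2 mm, apart from the near-left one, about 5 mm off in x. The key sits within about 1 mm of the notch's centre line.

```bash
python3 -c "
from station import ctrl
print(ctrl.job_done())"
```

```text
the job is handed in; nothing more can be done
None
```

I stacked the wide-notch tray flat on the base with the key in its notch, its edges in line with the base's to about 2 mm by camera (one corner read 5 mm off), left the narrow-slot tray alone, and handed the job in after about 9 s of robot time.

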